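# Make room in the card-box row and file the blue box

## Robot

A 6-joint arm with a two-finger parallel gripper is mounted at the origin on a cart in front of the work surface, level with it; the furniture and walls round the work are solid. World frame = base frame: x ahead of the robot, y to its left, z up, the work surface at z = 0. Lengths are in m, angles in rad, forces in N, time in s.
With the tool pointing down it reaches from about 0.35 to 0.875 m from the base axis. Payload 4.2 kg.
Tool frame: the origin (TCP) lies at the very end of the fingers, on their centre line; the grasp point (between the pads) lies 19 mm behind it; z points along the fingers, x is the direction in which the jaws open and shut, and the axes are right-handed (so a half turn about z gives the same grasp; the last joint's range is limited). The gripper opens to 85 mm and grips with 20 to 120 N. Pads are 22 mm wide; open, the fingers measure 114 mm over their backs; the gripper's body (76 mm by 85 mm) begins 54 mm behind the grasp point. The pads swing forward as they close: fully open they stand 13 mm farther back than shut.
Start: joints at [-0.938, 0.385, 0.008, 0, -1.194, -0.259], TCP at [0.228, -0.582, 0.231] pointing down, gripper open.
Joint ranges: [-3.14, 3.14], [-1.21, 2.06], [-1.07, 1.41], [-3.16, 2.05], [-2.99, -0.16], [-3.1, 3.1]. Speed limits (rad/s): [2.79, 2.79, 3.14, 3.14, 3.14, 3.14].

## Interface

Orientations are given as [roll, pitch, yaw] about the fixed x, y, z axes, in that order (R = Rz(yaw) Ry(pitch) Rx(roll)).
In Python, from station import state, capture, finish_job gives the robot as it stands.
- The arm moves only by the tool drive_tool, never from a script. Its argument "moves" is a list of rows, each a list of 3 entries, a list of its own where there are three numbers: the turn, a rotation vector about the tool's x, y, z normalised to -1 to 1, where 1 is 0.5 rad, then the shift along the tool's x, y, z normalised to -1 to 1, where 1 is 100 mm, then the closure, from -1 (fully open) to 1 (shut), so that 0 is half open. A call has exactly 8 rows; each row is the pose to reach, as a shift and turn from the pose commanded when the call began, along the tool's axes at that moment; what a row does not reach only later rows make up. A row lasts 1/10 s, in which the tool goes at most 50 mm and 8.59 degrees, less where a joint would pass 70% of its speed; a pose out of reach is approached as far as the arm can. A call with a number of a shift or a turn outside -1 to 1 is refused whole. A call with a gripper value outside its range is refused whole. The fingers move at their own pace and stop on an object; "squeeze" is the grip in N (left out, the last holds). Time passes only in rows, so rows that repeat a pose let the fingers close, or fill a call up. It gives the time, the measured TCP pose, the force and the opening at its end, in the units of the state.
- state(): the state, without advancing time (a new reading comes with each control period).
- capture(name): name is "side" or "top"; returns a dict with "pixels" (480x640x3 uint8, blue, green, red), "depth" (480x640 float32, m along the optical axis (not along the pixel's ray), 0 where there is no reading), "fx", "fy", "cx", "cy" (pixels), "eye" and "orientation" of the camera in the world. Camera axes: x right, y down, z forward; pixel columns grow to the right and rows downward; lengths in m; the calibration is good to about 2 mm. A picture is of the moment at which its call begins.
- finish_job(): hands the job in, once; it reports no verdict.
The state is a dict: "time": time; "joint_pos": joint angles; "joint_velocities": joint speeds; "tau": joint torques, N m; "eef_pos": TCP position; "orientation": TCP orientation; "contact_force": force on the tool from outside, world axes, zero at the start; "ft_torque": the same for the moment, N m; "opening": finger opening in m.
Only numpy, scipy, OpenCV 4.12 (cv2) and the standard library are available. Lean on these libraries where they do the work, as an engineer would, in place of code of your own. Each camera call takes 0.05 s, during which the arm holds its last target.

## Task

File the blue card box standing on the desk in the wooden tray: it belongs directly to the right of the green box (right as seen from the robot), between it and the next box. The boxes there stand close together, so slide them apart along the tray to open a gap first, without lifting or tipping over any of them, then lower the blue box in until it stands on the tray's floor. All five boxes must end upright in the tray; leave the stapler and the stamp where they are.

Things in the scene. Friction and masses are not known exactly. Their poses are not given: they have to be found in the camera images.
- tray: wooden tray fixed on the desk; origin centre of underside, y along it (robot's left), x across (away), yaw up to 0.25 rad. Floor 5 mm; inside 66 (x) by 190 mm (y), end walls' inner faces at y = +95 and -95 mm, 6 mm thick, 45 mm high; front and back rails 5 mm thick, 14 mm high. The row of four 32 mm boxes leaves about 18 to 40 mm free at each end at the start; five fill 160 of 190 mm
- blue_box_mid (a point): centre (half-way up) of the card box with blue upper half, kraft-brown lower half: rigid upright block 58 (its x) by 32 (its y) by 95 mm tall (z), about 0.12 kg, held from above across the 58 mm; the one to file, standing alone on the desk to the robot's right of the tray, its centre 47.5 mm above the desk, turned up to 0.5 rad
- green_box_mid (a point): centre (half-way up) of the card box with green upper half, kraft-brown lower half: rigid upright block 58 (its x) by 32 (its y) by 95 mm tall (z), about 0.12 kg, held from above across the 58 mm; stands in the tray's row, axes along the tray's, 1 to 2.5 mm from its neighbours at the start; centre 52.5 mm above the desk; never the rightmost
- red_box_mid (a point): centre (half-way up) of the card box with red upper half, kraft-brown lower half: rigid upright block 58 (its x) by 32 (its y) by 95 mm tall (z), about 0.12 kg, held from above across the 58 mm; stands in the tray's row, axes along the tray's, 1 to 2.5 mm from its neighbours at the start; centre 52.5 mm above the desk
- yellow_box_mid (a point): centre (half-way up) of the card box with yellow upper half, kraft-brown lower half: rigid upright block 58 (its x) by 32 (its y) by 95 mm tall (z), about 0.12 kg, held from above across the 58 mm; stands in the tray's row, axes along the tray's, 1 to 2.5 mm from its neighbours at the start; centre 52.5 mm above the desk
- black_box_mid (a point): centre (half-way up) of the card box with black upper half, kraft-brown lower half: rigid upright block 58 (its x) by 32 (its y) by 95 mm tall (z), about 0.12 kg, held from above across the 58 mm; stands in the tray's row, axes along the tray's, 1 to 2.5 mm from its neighbours at the start; centre 52.5 mm above the desk; the rightmost (lowest tray y)
- stapler: grey and black desk stapler, 37 x 133 x 54 mm, loose bystander, origin at the centre of its underside, long side along its y
- stamp: red self-inking hand stamp, 41 x 60 x 92 mm, loose bystander, origin at the centre of its underside
Things that resemble listed ones, but are neither listed nor needed, are in the scene too. Leave any orange look-alike of the part that bears blue_box_mid alone.

How it is judged:
By the outcome, as a careful person would: the job done as asked, in the order asked, and still so for the second after the job is handed in, with the robot touching nothing.
It also fails if it takes over 51 s, if anything falls off the work surface, if the arm or the gripper's body presses on something with over 40 N, if the wrist force passes 120 N, or if a joint passes its speed limit or range.

## Working session

There is one attempt and no reset: what is moved stays moved. The work goes in short steps, Python scripts to look and compute and a tool call to move; the robot and the scene stay as the last step left them, time stands still between calls to the robot, and variables do not carry over. Pictures are saved under pics/ and viewed, and the job is handed in when it is done.

Besides the shell and the picture viewer there is one more tool, called after ">>>" by a JSON object that holds its "method" and its "body", one argument or row to a line. drive_tool: Moves the arm, as the interface text tells. Its arguments: {"type":"object","properties":{"moves":{"type":"array"},"squeeze":{"type":"number"}},"required":["moves"]}

```bash
ls; mkdir -p pics; python3 - <<'E'
from station import state,capture
import cv2,pickle
print(state())
for n in("side","top"):
    c=capture(n);pickle.dump(c,open(n+'.pkl','wb'));cv2.imwrite(f'pics/{n}0.png',c['pixels']);print({k:v for k,v in c.items() if k not in('pixels','depth')})
E
```

```text
pics
{'time': 0.0, 'joint_pos': array([-9.38385283e-01,  3.85556568e-01,  6.62975184e-03, -5.06791211e-04,
       -1.19399780e+00, -2.58593126e-01]), 'joint_velocities': array([-0.00106065,  0.00088748, -0.00124765, -0.00105084, -0.00057354,
        0.00142523]), 'tau': array([ 1.07329520e-04, -3.92294168e+01,  1.88404101e+01,  4.18628410e+00,
       -4.57893329e-03,  3.68722951e-06]), 'eef_pos': array([ 0.22803564, -0.58128812,  0.23022196]), 'orientation': array([-3.14150358e+00, -2.17797197e-03,  1.94442717e+00]), 'contact_force': array([ 0.15147433, -0.33789365,  0.46447525]), 'ft_torque': array([0.0020903 , 0.01192074, 0.04410229]), 'opening': 0.08528091759632989}
{'fx': 473.5260494372496, 'fy': 473.5260494372496, 'cx': 313.2072325952436, 'cy': 239.7658213696522, 'eye': array([ 0.35513458, -1.11733796,  0.53795951]), 'orientation': array([-2.01636096,  0.0081117 , -0.08956809])}
{'fx': 604.127427840575, 'fy': 604.127427840575, 'cx': 315.18060581649286, 'cy': 237.38022679184954, 'eye': array([ 0.21798794, -0.13240881,  1.37785907]), 'orientation': array([-2.95306502, -0.01031547, -1.57951092])}
```

View pics/side0.png

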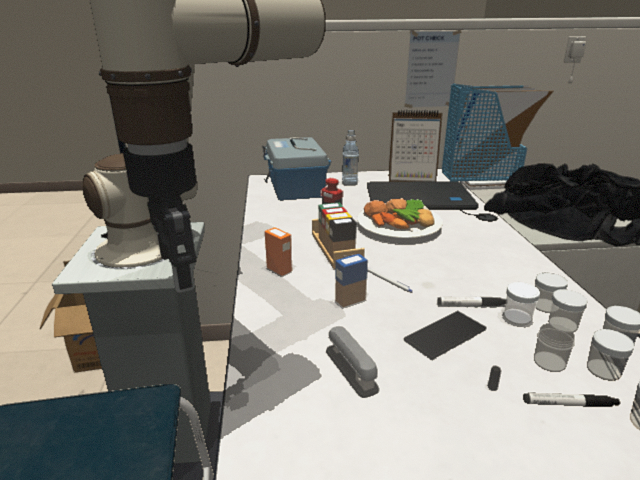

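View pics/top0.png

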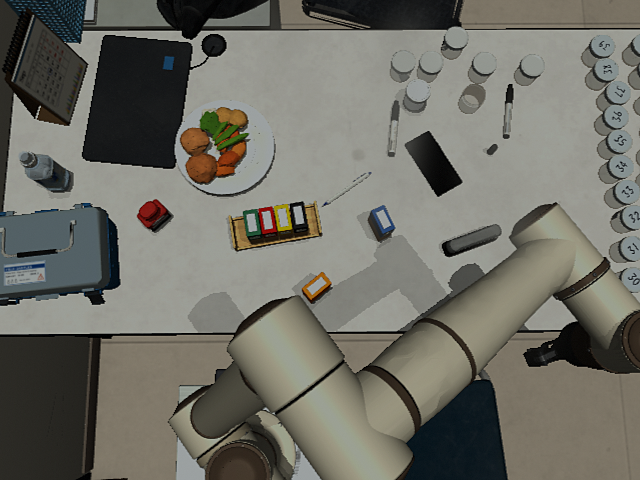

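The top view shows the row, left to right: green (252,222), red (268,220), yellow (283,217), black (298,215). Blue stands alone at (382,221), and the orange decoy is at (316,287). So the gap has to open between green and red.

```bash
cat > h.py <<'E'
import numpy as np,cv2,pickle
from scipy.spatial.transform import Rotation as R
def world(c):
    d=c['depth'];v,u=np.mgrid[:480,:640]
    p=np.stack([(u-c['cx'])/c['fx']*d,(v-c['cy'])/c['fy']*d,d],-1)
    w=p@R.from_euler('xyz',c['orientation']).as_matrix().T+c['eye']
    w[d==0]=np.nan
    return w
def cols(px):
    h=cv2.cvtColor(px,cv2.COLOR_BGR2HSV).astype(int);H,S,V=h[...,0],h[...,1],h[...,2]
    return dict(green=(H>40)&(H<90)&(S>80),red=((H<6)|(H>172))&(S>120),yellow=(H>20)&(H<35)&(S>150),blue=(H>100)&(H<130)&(S>100),black=(V<60),orange=(H>7)&(H<19)&(S>150))
E
python3 - <<'E'
from h import *
for n in('top','side'):
    c=pickle.load(open(n+'.pkl','rb'));w=world(c)
    print(n,'desk z',np.nanmedian(w[255:270,340:350,2]) if n=='top' else '')
    z=w[...,2]
    # top faces: blobs
    for lo,hi in((.085,.115),):
        m=((z>lo)&(z<hi)).astype(np.uint8)
        k,l,s,ce=cv2.connectedComponentsWithStats(m)
        for i in range(1,k):
            if s[i,4]<60: continue
            q=w[l==i];r=cv2.minAreaRect((q[:,:2]*1000).astype(np.float32))
            print(s[i],q.mean(0).round(4),'rect',r)
p=pickle.load(open('top.pkl','rb'))['pixels']
cv2.imwrite('pics/crop.png',cv2.resize(p[180:320,210:420],None,fx=3.8,fy=3.8,interpolation=cv2.INTER_CUBIC))
E
```

```text
top desk z -0.0005869272992664598
[ 38   0  33  26 247] [0.9872 0.4395 0.0996] rect ((1002.7583618164062, 449.779296875), (61.73713302612305, 65.87599182128906), 83.99820709228516)
[ 40  38  30  73 636] [0.8373 0.4345 0.1004] rect ((840.511962890625, 434.958984375), (16.896709442138672, 165.97666931152344), 77.66943359375)
[ 29 157  28  25 195] [0.6095 0.4362 0.1007] rect ((609.147705078125, 439.22686767578125), (31.64501190185547, 62.241477966308594), 47.998008728027344)
[139 201  19  18 242] [0.527  0.2161 0.0913] rect ((527.4231567382812, 217.14674377441406), (33.65314865112305, 39.77475357055664), 45.33202362060547)
[ 243  202   65   36 1618] [ 0.5021 -0.0611  0.0995] rect ((503.13201904296875, -61.258148193359375), (60.287784576416016, 135.3893280029297), 8.264104843139648)
[371 205  25  30 406] [ 0.5013 -0.2957  0.0948] rect ((501.9726867675781, -296.4863586425781), (58.81940460205078, 33.25807189941406), 23.054475784301758)
[ 83 209  30  89 386] [0.4106 0.3009 0.1033] rect ((427.04803466796875, 300.2051696777344), (53.97536087036133, 188.49818420410156), 78.2189712524414)
[302
[... 1758 characters left out ...]
215.0378875732422), (29.892892837524414, 36.9898796081543), 76.4567642211914)
[319 202  38  30 731] [ 0.5022 -0.0756  0.0988] rect ((502.677978515625, -60.824867248535156), (59.25782012939453, 140.17547607421875), 10.019521713256836)
[ 94 211  57  18 531] [ 0.0064 -0.052   0.1002] rect ((-11.07876968383789, -45.83277130126953), (41.43515396118164, 128.3697509765625), 88.5356216430664)
[265 227  27  16 268] [ 0.3584 -0.1545  0.0939] rect ((358.79498291015625, -149.41708374023438), (35.67741012573242, 60.27604675292969), 40.18126678466797)
[336 254  32  17 360] [ 0.5009 -0.2999  0.0938] rect ((501.77484130859375, -293.55670166015625), (59.81074523925781, 37.651756286621094), 23.30323028564453)
```

View pics/crop.png

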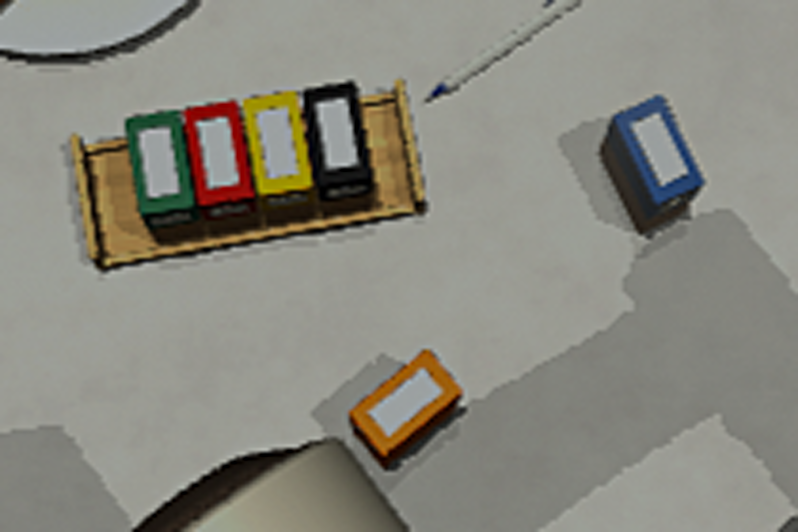

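```bash
cat >> h.py <<'E'
def tray(c,yaw0=0.15):
    w=world(c);p=w.reshape(-1,3);
    m=(p[:,0]>.42)&(p[:,0]<.58)&(p[:,1]>-.21)&(p[:,1]<.08)
    return w,p[m]
def boxes(c,T,yaw,verbose=1):
    """box tops in tray frame, by colour ring+label: use hue majority"""
    w=world(c);a=np.array([[np.cos(yaw),np.sin(yaw)],[-np.sin(yaw),np.cos(yaw)]])
    q=(w[...,:2]-T)@a.T
    top=(w[...,2]>.088)&(w[...,2]<.112)&(abs(q[...,0])<.045)&(abs(q[...,1])<.13)
    out={}
    for k,m in cols(c['pixels']).items():
        if k in('orange',):continue
        s=top&m
        if s.sum()<25: continue
        e=q[s]; out[k]=(s.sum(),np.percentile(e,[3,97],axis=0).round(4).tolist(),((np.percentile(e,3,axis=0)+np.percentile(e,97,axis=0))/2).round(4).tolist())
    return out
E
python3 - <<'E'
from h import *
for n in('top','side'):
    c=pickle.load(open(n+'.pkl','rb'));w,p=tray(c)
    t=p[(p[:,2]>.09)&(p[:,2]<.112)]
    # yaw from PCA of row edges
    r=cv2.minAreaRect((t[:,:2]*1000).astype(np.float32));print(n,r)
    wl=p[(p[:,2]>.036)&(p[:,2]<.052)]
    yaw=.15
    for yaw in(.13,.15,.17):
        a=np.array([[np.cos(yaw),np.sin(yaw)],[-np.sin(yaw),np.cos(yaw)]])
        T=np.array([.503,-.061])
        q=(wl[:,:2]-T)@a.T
        for s in(1,-1):
            e=q[(s*q[:,1]>.085)&(s*q[:,1]<.12)]
            if len(e)>8:
                print(yaw,s,len(e),'y',np.percentile(e[:,1],[5,50,95]).round(4),'x',np.percentile(e[:,0],[2,98]).round(4),'slope',np.polyfit(e[:,0],e[:,1],1)[0].round(3))
    T=np.array([.503,-.061]);
    for k,v in boxes(c,T,.15).items(): print(k,v)
E
```

```text
top ((503.13201904296875, -61.258148193359375), (60.287784576416016, 135.3893280029297), 8.264104843139648)
0.13 1 99 y [0.0976 0.1006 0.1043] x [-0.0386  0.0337] slope 0.042
0.13 -1 93 y [-0.0976 -0.0945 -0.0913] x [-0.0314  0.0415] slope 0.036
0.15 1 99 y [0.098  0.1007 0.1037] x [-0.0366  0.0357] slope 0.022
0.15 -1 93 y [-0.0975 -0.0944 -0.0918] x [-0.0334  0.0396] slope 0.016
0.17 1 99 y [0.098  0.1006 0.1035] x [-0.0345  0.0378] slope 0.002
0.17 -1 93 y [-0.0975 -0.0945 -0.0919] x [-0.0353  0.0376] slope -0.004
green (np.int64(221), [[-0.0286, 0.0355], [0.0275, 0.0661]], [-0.0005, 0.0508])
red (np.int64(236), [[-0.028, 0.0015], [0.0283, 0.0322]], [0.0002, 0.0169])
yellow (np.int64(209), [[-0.0271, -0.0322], [0.0289, -0.0019]], [0.0009, -0.0171])
black (np.int64(293), [[-0.0287, -0.0657], [0.0281, 0.0588]], [-0.0003, -0.0034])
side ((502.7501220703125, -60.812110900878906), (59.11133575439453, 140.17547607421875), 10.019523620605469)
0.13 1 28 y [0.0971 0.1011 0.1041] x [-0.0389 -0.0223] slope -0.023
0.13 -1 151 y [-0.0971 -0.0942 -0.0902] x [-0.0303  0.0413] slope 0.043
0.15 1 28 y [0.0976 0.1016 0.1047] x [-0.0368 -0.0202] slope -0.037
0.15 -1 151 y [-0.0967 -0.0942 -0.0904] x [-0.0322  0.0394] slope 0.024
0.17 1 28 y [0.0982 0.1022 0.1053] x [-0.0348 -0.0182] slope -0.052
0.17 -1 151 y [-0.0965 -0.0943 -0.0908] x [-0.0341  0.0375] slope 0.004
red (np.int64(44), [[-0.0288, 0.0025], [0.0247, 0.0314]], [-0.0021, 0.0169])
yellow (np.int64(55), [[-0.028, -0.0349], [0.0246, -0.0022]], [-0.0017, -0.0186])
black (np.int64(140), [[-0.0283, -0.0676], [0.0241, -0.0428]], [-0.0021, -0.0552])
```

```bash
cat >> h.py <<'E'
T=np.array([.5035,-.0578]);YAW=.168
def tw(x,y): return T+np.array([np.cos(YAW)*x-np.sin(YAW)*y,np.sin(YAW)*x+np.cos(YAW)*y])
def plan(xy,z,yaw):
    from station import state
    s=state();Rm=R.from_euler('xyz',s['orientation']);G=R.from_euler('xyz',[np.pi,0,yaw])
    d=Rm.inv().apply(np.array([*xy,z])-s['eef_pos'])/.1
    t=(Rm.inv()*G).as_rotvec()/.5
    print('t',round(s['time'],2),'pos',s['eef_pos'].round(4),'open',round(s['opening'],4),'F',s['contact_force'].round(1),'q6',s['joint_pos'].round(2)[[0,5]]);print('turn',t.round(3),'shift',d.round(3))
E
python3 - <<'E'
from h import *
print(tw(0,.048),tw(0,.014))
plan(tw(0,.048),.2,YAW+np.pi)
E
```

```text
[ 0.49547388 -0.01047578] [ 0.50115905 -0.0439971 ]
t 0.1 pos [ 0.2281 -0.5814  0.2303] open 0.0853 F [0.7 0.2 0.3] q6 [-0.94 -0.26]
turn [ 2.00e-03 -3.00e-03 -2.73e+00] shift [4.338 4.573 0.311]
```

>>> {"method": "drive_tool", "body": {
  "moves": [
    [[0, 0, -0.1], [0.15, 0.15, 0], -1],
    [[0, 0, -0.2], [0.4, 0.4, 0], -1],
    [[0, 0, -0.4], [0.7, 0.7, 0], -1],
    [[0, 0, -0.6], [0.95, 1, 0], -1],
    [[0, 0, -0.7], [0.95, 1, 0], -1],
    [[0, 0, -0.7], [0.95, 1, 0], -1],
    [[0, 0, -0.7], [0.95, 1, 0], -1],
    [[0, 0, -0.7], [0.95, 1, 0], -1]
  ]
}}

```text
time: 0.9
eef_pos: [0.2863, -0.4573, 0.231]
orientation: [-3.142, -0.001, 2.293]
contact_force: [0.9, -0.2, 0.2]
opening: 0.0852
```

```bash
python3 -c "
from h import *
plan(tw(0,.048),.2,YAW+np.pi)"
```

```text
t 0.9 pos [ 0.2863 -0.4573  0.231 ] open 0.0852 F [ 0.9 -0.2  0.2] q6 [-0.71 -0.14]
turn [ 1.000e-03 -1.000e-03 -2.034e+00] shift [1.971 4.523 0.311]
```

>>> {"method": "drive_tool", "body": {
  "moves": [
    [[0, 0, -0.1], [0.1, 0.2, 0], -1],
    [[0, 0, -0.2], [0.25, 0.5, 0], -1],
    [[0, 0, -0.4], [0.4, 0.8, 0], -1],
    [[0, 0, -0.6], [0.5, 1, 0], -1],
    [[0, 0, -0.8], [0.5, 1, 0], -1],
    [[0, 0, -0.8], [0.5, 1, 0], -1],
    [[0, 0, -0.8], [0.5, 1, 0], -1],
    [[0, 0, -0.8], [0.5, 1, 0], -1]
  ]
}}

```text
time: 1.7
eef_pos: [0.3282, -0.3537, 0.2311]
orientation: [3.142, -0.0, 2.692]
contact_force: [0.1, -0.2, 0.2]
opening: 0.0855
```

```bash
python3 -c "
from h import *
plan(tw(0,.048),.2,YAW+np.pi)"
```

```text
t 1.7 pos [ 0.3282 -0.3537  0.2311] open 0.0855 F [ 0.1 -0.2  0.2] q6 [-0.49  0.04]
turn [ 0.000e+00 -1.000e-03 -1.236e+00] shift [-0.014  3.819  0.311]
```

>>> {"method": "drive_tool", "body": {
  "moves": [
    [[0, 0, -0.2], [0, 0.3, 0], -1],
    [[0, 0, -0.4], [0, 0.7, 0], -1],
    [[0, 0, -0.6], [0, 1, 0], -1],
    [[0, 0, -0.8], [0, 1, 0], -1],
    [[0, 0, -0.8], [0, 1, 0], -1],
    [[0, 0, -0.8], [0, 1, 0], -1],
    [[0, 0, -0.8], [0, 1, 0], -1],
    [[0, 0, -0.8], [0, 1, 0], -1]
  ]
}}

```text
time: 2.5
eef_pos: [0.3714, -0.2635, 0.2312]
orientation: [3.142, -0.0, 3.092]
contact_force: [-0.5, 0.4, -0.4]
opening: 0.0855
```

```bash
python3 -c "
from h import *
plan(tw(0,.048),.2,YAW+np.pi)"
```

```text
t 2.5 pos [ 0.3714 -0.2635  0.2312] open 0.0855 F [-0.5  0.4 -0.4] q6 [-0.26  0.21]
turn [ 0.    -0.001 -0.435] shift [-1.115  2.589  0.312]
```

>>> {"method": "drive_tool", "body": {
  "moves": [
    [[0, 0, -0.2], [-0.1, 0.3, 0], -1],
    [[0, 0, -0.435], [-0.3, 0.7, 0], -1],
    [[0, 0, -0.435], [-0.43, 1, 0], -1],
    [[0, 0, -0.435], [-0.43, 1, 0], -1],
    [[0, 0, -0.435], [-0.43, 1, 0], -1],
    [[0, 0, -0.435], [-0.43, 1, 0], -1],
    [[0, 0, -0.435], [-0.43, 1, 0], -1],
    [[0, 0, -0.435], [-0.43, 1, 0], -1]
  ]
}}

```text
time: 3.3
eef_pos: [0.419, -0.1658, 0.2313]
orientation: [3.142, -0.0, -2.973]
contact_force: [-0.8, -1.0, -0.3]
opening: 0.0853
```

```bash
python3 -c "
from h import *
plan(tw(0,.048),.2,YAW+np.pi)"
```

```text
t 3.3 pos [ 0.419  -0.1658  0.2313] open 0.0853 F [-0.8 -1.  -0.3] q6 [-0.01  0.18]
turn [ 0.    -0.     0.002] shift [-1.015  1.403  0.313]
```

>>> {"method": "drive_tool", "body": {
  "moves": [
    [[0, 0, 0], [-0.2, 0.2, 0], -1],
    [[0, 0, 0], [-0.5, 0.5, 0], -1],
    [[0, 0, 0], [-0.8, 0.8, 0.1], -1],
    [[0, 0, 0], [-1, 1, 0.2], -1],
    [[0, 0, 0], [-1, 1, 0.3], -1],
    [[0, 0, 0], [-1, 1, 0.3], -1],
    [[0, 0, 0], [-1, 1, 0.3], -1],
    [[0, 0, 0], [-1, 1, 0.3], -1]
  ]
}}

```text
time: 4.1
eef_pos: [0.5007, -0.0506, 0.202]
orientation: [-3.141, 0.001, -2.972]
contact_force: [0.3, 0.2, -0.4]
opening: 0.0856
```

```bash
python3 -c "
from h import *
plan(tw(0,.048),.05,YAW+np.pi)"
```

```text
t 4.1 pos [ 0.5007 -0.0506  0.202 ] open 0.0856 F [ 0.3  0.2 -0.4] q6 [ 0.22 -0.05]
turn [-0.     0.002  0.002] shift [-0.014  0.404  1.52 ]
```

>>> {"method": "drive_tool", "body": {
  "moves": [
    [[0, 0, 0], [-0.01, 0.2, 0.2], -1],
    [[0, 0, 0], [-0.01, 0.4, 0.5], -1],
    [[0, 0, 0], [-0.01, 0.4, 0.7], -1],
    [[0, 0, 0], [-0.01, 0.4, 0.8], -1],
    [[0, 0, 0], [-0.01, 0.4, 0.8], -1],
    [[0, 0, 0], [-0.01, 0.4, 0.8], -1],
    [[0, 0, 0], [-0.01, 0.4, 0.8], -1],
    [[0, 0, 0], [-0.01, 0.4, 0.8], -1]
  ]
}}

```text
time: 4.9
eef_pos: [0.4958, -0.0101, 0.1224]
orientation: [3.141, 0.002, -2.972]
contact_force: [0.5, -1.1, 0.5]
opening: 0.0853
```

```bash
python3 -c "
from h import *
plan(tw(0,.048),.05,YAW+np.pi)
from station import capture
for n in('side','top'):
  c=capture(n);cv2.imwrite('pics/%s1.png'%n,c['pixels'][120:300,220:460] if n=='top' else c['pixels'][120:300,220:460])
a=[cv2.resize(cv2.imread('pics/%s1.png'%n),None,fx=3,fy=1.6*3/1.6) for n in('side','top')]
cv2.imwrite('pics/b1.png',cv2.resize(np.vstack(a),(400*1,600)))
"
```

```text
t 4.9 pos [ 0.4958 -0.0101  0.1224] open 0.0853 F [ 0.5 -1.1  0.5] q6 [ 0.31 -0.14]
turn [0.    0.005 0.004] shift [ 0.005 -0.003  0.724]
```

View pics/b1.png

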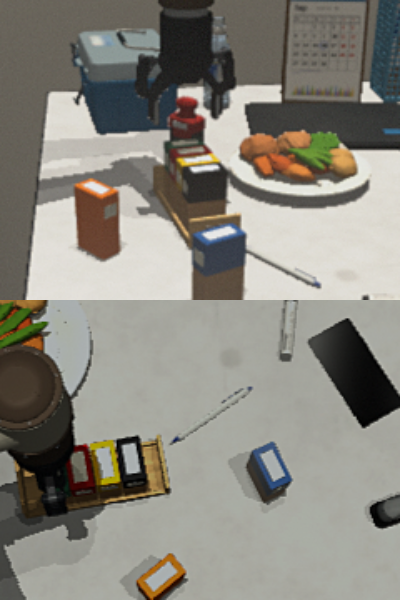

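Side view: the fingers hang over green with nothing disturbed. Top view: the gripper covers the green end at (50,450). Descending to grip.

>>> {"method": "drive_tool", "body": {
  "moves": [
    [[0, 0, 0], [0, 0, 0.15], -1],
    [[0, 0, 0], [0, 0, 0.4], -1],
    [[0, 0, 0], [0, 0, 0.6], -1],
    [[0, 0, 0], [0, 0, 0.7], -1],
    [[0, 0, 0], [0, 0, 0.7], -1],
    [[0, 0, 0], [0, 0, 0.7], -0.6],
    [[0, 0, 0], [0, 0, 0.7], 0],
    [[0, 0, 0], [0, 0, 0.7], 0.2]
  ],
  "squeeze": 30
}}

```text
time: 5.8
eef_pos: [0.4961, -0.0098, 0.0525]
orientation: [3.141, 0.003, -2.971]
contact_force: [0.6, -0.3, 1.3]
opening: 0.0578
```

>>> {"method": "drive_tool", "body": {
  "moves": [
    [[0, 0, 0], [0, 0, 0], 1],
    [[0, 0, 0], [0, 0, 0], 1],
    [[0, 0, 0], [0, 0.02, 0], 1],
    [[0, 0, 0], [0, 0.05, 0], 1],
    [[0, 0, 0], [0, 0.08, 0], 1],
    [[0, 0, 0], [0, 0.1, 0], 1],
    [[0, 0, 0], [0, 0.1, 0], 1],
    [[0, 0, 0], [0, 0.1, 0], 1]
  ]
}}

```text
time: 6.6
eef_pos: [0.4948, -0.0, 0.0525]
orientation: [-3.141, 0.003, -2.97]
contact_force: [0.9, -1.1, 5.3]
opening: 0.0576
```

```bash
python3 -c "
from h import *
plan(tw(0,.073),.05,YAW+np.pi)"
```

```text
t 6.6 pos [ 0.4948 -0.      0.0525] open 0.0576 F [ 0.9 -1.1  5.3] q6 [ 0.33 -0.16]
turn [-0.001  0.006  0.007] shift [0.011 0.146 0.024]
```

>>> {"method": "drive_tool", "body": {
  "moves": [
    [[0, 0, 0], [0, 0.03, 0], 1],
    [[0, 0, 0], [0, 0.06, 0], 1],
    [[0, 0, 0], [0, 0.1, 0], 1],
    [[0, 0, 0], [0, 0.13, 0], 1],
    [[0, 0, 0], [0, 0.14, 0], 1],
    [[0, 0, 0], [0, 0.14, 0], 1],
    [[0, 0, 0], [0, 0.14, 0], -1],
    [[0, 0, 0], [0, 0.14, 0], -1]
  ]
}}

```text
time: 7.4
eef_pos: [0.4904, 0.0136, 0.051]
orientation: [3.141, -0.001, -2.972]
contact_force: [0.6, 0.3, -0.1]
opening: 0.084
```

>>> {"method": "drive_tool", "body": {
  "moves": [
    [[0, 0, 0], [0, 0, 0], -1],
    [[0, 0, 0], [0, 0, 0], -1],
    [[0, 0, 0], [0, 0, -0.2], -1],
    [[0, 0, 0], [0, 0, -0.4], -1],
    [[0, 0, 0], [0, 0, -0.6], -1],
    [[0, 0, 0], [0, 0, -0.7], -1],
    [[0, 0, 0], [0, 0, -0.7], -1],
    [[0, 0, 0], [0, 0, -0.7], -1]
  ]
}}

```text
time: 8.2
eef_pos: [0.4905, 0.0136, 0.1206]
orientation: [3.141, -0.001, -2.971]
contact_force: [0.2, 0.2, -0.2]
opening: 0.0853
```

```bash
python3 -c "
from h import *
plan(tw(0,.014),.12,YAW+np.pi)
from station import capture
c=capture('side')
cv2.imwrite('pics/b2.png',cv2.resize(c['pixels'][160:290,260:400],None,fx=4,fy=4))
print(boxes(c,T,YAW))
"
```

```text
t 8.2 pos [0.4905 0.0136 0.1206] open 0.0853 F [ 0.2  0.2 -0.2] q6 [ 0.36 -0.19]
turn [ 0.    -0.002  0.004] shift [-0.008 -0.585  0.006]
{'red': (np.int64(47), [[-0.0289, 0.0002], [0.024, 0.0287]], [-0.0025, 0.0144]), 'yellow': (np.int64(59), [[-0.0293, -0.0366], [0.0238, -0.0053]], [-0.0028, -0.021]), 'black': (np.int64(246), [[-0.0297, -0.0701], [0.0273, 0.0817]], [-0.0012, 0.0058])}
```

View pics/b2.png

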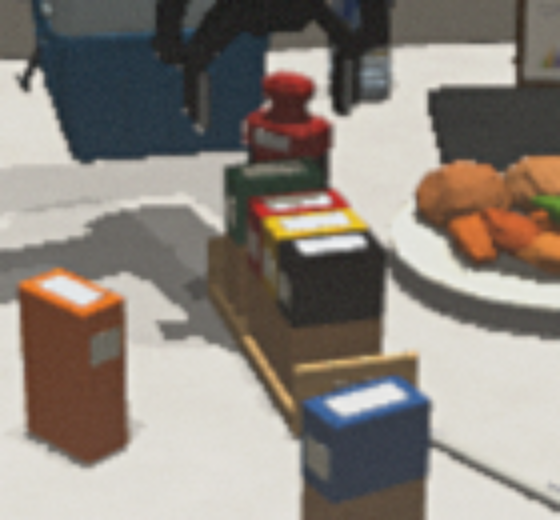

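Green at (275,185) has moved back upright; red, yellow and black haven't moved. Red is next.

>>> {"method": "drive_tool", "body": {
  "moves": [
    [[0, 0, 0], [0, -0.15, 0], -1],
    [[0, 0, 0], [0, -0.35, 0], -1],
    [[0, 0, 0], [0, -0.5, 0], -1],
    [[0, 0, 0], [0, -0.58, 0], -1],
    [[0, 0, 0], [0, -0.58, 0.1], -1],
    [[0, 0, 0], [0, -0.58, 0.3], -1],
    [[0, 0, 0], [0, -0.58, 0.5], -1],
    [[0, 0, 0], [0, -0.58, 0.7], -1]
  ]
}}

```text
time: 9.05
eef_pos: [0.5002, -0.0431, 0.0497]
orientation: [3.141, -0.001, -2.971]
contact_force: [0.3, -0.1, 0.2]
opening: 0.0857
```

>>> {"method": "drive_tool", "body": {
  "moves": [
    [[0, 0, 0], [0, 0, 0], -1],
    [[0, 0, 0], [0, 0, 0], 0],
    [[0, 0, 0], [0, 0, 0], 1],
    [[0, 0, 0], [0, 0, 0], 1],
    [[0, 0, 0], [0, -0.02, 0], 1],
    [[0, 0, 0], [0, -0.04, 0], 1],
    [[0, 0, 0], [0, -0.07, 0], 1],
    [[0, 0, 0], [0, -0.1, 0], 1]
  ]
}}

```text
time: 9.85
eef_pos: [0.5034, -0.0529, 0.0522]
orientation: [3.141, 0.002, -2.971]
contact_force: [-2.7, 7.3, 9.5]
opening: 0.0578
```

```bash
python3 -c "
from h import *
plan(tw(0,-.009),.05,YAW+np.pi)"
```

```text
t 9.85 pos [ 0.5034 -0.0529  0.0522] open 0.0578 F [-2.7  7.3  9.5] q6 [ 0.22 -0.04]
turn [0.001 0.005 0.005] shift [ 0.008 -0.139  0.022]
```

>>> {"method": "drive_tool", "body": {
  "moves": [
    [[0, 0, 0], [0, -0.02, 0], 1],
    [[0, 0, 0], [0, -0.05, 0], 1],
    [[0, 0, 0], [0, -0.08, 0], 1],
    [[0, 0, 0], [0, -0.11, 0], 1],
    [[0, 0, 0], [0, -0.13, 0], 1],
    [[0, 0, 0], [0, -0.13, 0], 1],
    [[0, 0, 0], [0, -0.13, 0], 1],
    [[0, 0, 0], [0, -0.13, 0], 1]
  ]
}}

```text
time: 10.65
eef_pos: [0.506, -0.066, 0.0521]
orientation: [-3.141, 0.003, -2.971]
contact_force: [0.3, 2.7, 5.4]
opening: 0.0574
```

>>> {"method": "drive_tool", "body": {
  "moves": [
    [[0, 0, 0], [0, 0, 0], -1],
    [[0, 0, 0], [0, 0, 0], -1],
    [[0, 0, 0], [0, 0, 0], -1],
    [[0, 0, 0], [0, 0, -0.2], -1],
    [[0, 0, 0], [0, 0, -0.5], -1],
    [[0, 0, 0], [0, 0, -0.8], -1],
    [[0, 0, 0], [0, 0, -1], -1],
    [[0, 0, 0], [0, 0, -1], -1]
  ]
}}

```text
time: 11.45
eef_pos: [0.5065, -0.0663, 0.1542]
orientation: [-3.141, 0.006, -2.971]
contact_force: [0.7, 0.8, 0.0]
opening: 0.0853
```

```bash
python3 -c "
from h import *
plan([.502,-.296],.15,.40+np.pi)
"
```

```text
t 11.45 pos [ 0.5065 -0.0663  0.1542] open 0.0853 F [0.7 0.8 0. ] q6 [ 0.19 -0.02]
turn [-0.003  0.012 -0.458] shift [ 0.435 -2.256  0.041]
```

>>> {"method": "drive_tool", "body": {
  "moves": [
    [[0, 0, 0], [0.05, -0.2, 0], -1],
    [[0, 0, -0.1], [0.1, -0.5, 0], -1],
    [[0, 0, -0.3], [0.15, -0.8, 0], -1],
    [[0, 0, -0.46], [0.2, -1, 0], -1],
    [[0, 0, -0.46], [0.2, -1, 0], -1],
    [[0, 0, -0.46], [0.2, -1, 0], -1],
    [[0, 0, -0.46], [0.2, -1, 0], -1],
    [[0, 0, -0.46], [0.2, -1, 0], -1]
  ]
}}

```text
time: 12.25
eef_pos: [0.502, -0.1674, 0.1511]
orientation: [3.141, -0.0, -2.74]
contact_force: [-0.2, 0.5, -0.4]
opening: 0.0853
```

```bash
python3 -c "
from h import *
plan([.502,-.2955],.15,.40+np.pi)
from station import capture
c=capture('top')
cv2.imwrite('pics/b3.png',cv2.resize(c['pixels'][180:280,210:420],None,fx=3.8,fy=3.8))
for k,v in boxes(c,T,YAW).items():print(k,v)
"
```

```text
t 12.25 pos [ 0.502  -0.1674  0.1511] open 0.0853 F [-0.2  0.5 -0.4] q6 [-0.02  0.42]
turn [ 0.001 -0.001  0.002] shift [ 0.5   -1.18   0.011]
red (np.int64(213), [[-0.0279, -0.0224], [0.028, 0.0066]], [0.0, -0.0079])
yellow (np.int64(216), [[-0.0283, -0.056], [0.027, -0.0254]], [-0.0007, -0.0407])
blue (np.int64(52), [[-0.0277, -0.0853], [0.0264, -0.0572]], [-0.0006, -0.0712])
black (np.int64(514), [[-0.0285, -0.086], [0.0276, 0.0063]], [-0.0004, -0.0399])
```

View pics/b3.png

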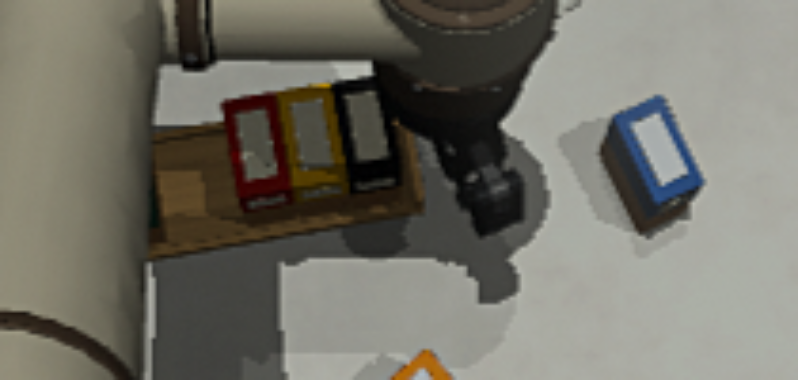

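Red, yellow and black are together at the right end, upright; red is at tray y ≈ −8 mm. Going for blue.

>>> {"method": "drive_tool", "body": {
  "moves": [
    [[0, 0, 0], [0.1, -0.2, 0], -1],
    [[0, 0, 0], [0.2, -0.5, 0], -1],
    [[0, 0, 0], [0.35, -0.8, 0], -1],
    [[0, 0, 0], [0.45, -1, 0], -1],
    [[0, 0, 0], [0.5, -1, 0], -1],
    [[0, 0, 0], [0.5, -1, 0], -1],
    [[0, 0, 0], [0.5, -1, 0], -1],
    [[0, 0, 0], [0.5, -1, 0], -1]
  ]
}}

```text
time: 13.1
eef_pos: [0.4952, -0.2787, 0.1515]
orientation: [-3.141, 0.0, -2.74]
contact_force: [-0.5, -0.1, 0.2]
opening: 0.0856
```

```bash
python3 -c "
from h import *
plan([.502,-.2955],.05,.40+np.pi)
from station import capture
c=capture('top')
cv2.imwrite('pics/b4.png',cv2.resize(c['pixels'][180:280,210:420],None,fx=3.8,fy=3.8))
for k,v in boxes(c,T,YAW).items():print(k,v)
"
```

```text
t 13.1 pos [ 0.4952 -0.2787  0.1515] open 0.0856 F [-0.5 -0.1  0.2] q6 [-0.23  0.63]
turn [-0.     0.001  0.004] shift [ 0.004 -0.181  1.015]
green (np.int64(149), [[-0.0266, 0.0568], [0.0285, 0.0871]], [0.0009, 0.072])
black (np.int64(76), [[-0.0293, -0.0878], [0.0255, 0.0873]], [-0.0019, -0.0002])
```

View pics/b4.png

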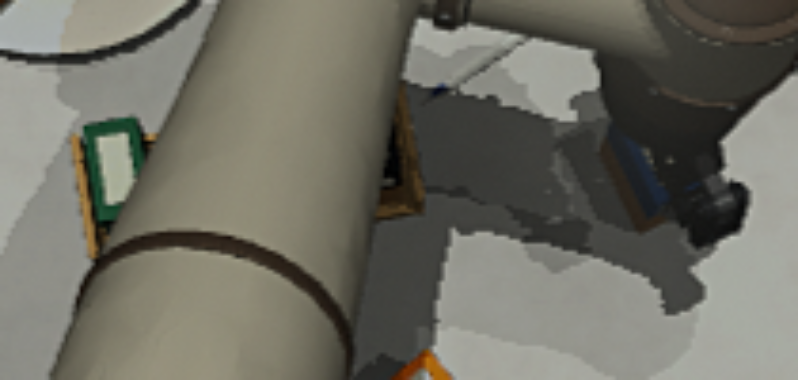

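Green sits at tray y ≈ 72 mm, upright, which leaves a gap of about 48 mm centred at y ≈ 32 mm. Lowering over blue.

>>> {"method": "drive_tool", "body": {
  "moves": [
    [[0, 0, 0], [0, -0.1, 0], -1],
    [[0, 0, 0], [0, -0.18, 0.05], -1],
    [[0, 0, 0], [0, -0.18, 0.2], -1],
    [[0, 0, 0], [0, -0.18, 0.4], -1],
    [[0, 0, 0], [0, -0.18, 0.65], -1],
    [[0, 0, 0], [0, -0.18, 0.9], -1],
    [[0, 0, 0], [0, -0.18, 1], -1],
    [[0, 0, 0], [0, -0.18, 1], -1]
  ]
}}

```text
time: 13.95
eef_pos: [0.5011, -0.2964, 0.0495]
orientation: [3.139, -0.003, -2.741]
contact_force: [0.8, -0.4, 0.7]
opening: 0.0851
```

>>> {"method": "drive_tool", "body": {
  "moves": [
    [[0, 0, 0], [0, 0, 0.04], -1],
    [[0, 0, 0], [0, 0, 0.05], -0.5],
    [[0, 0, 0], [0, 0, 0.05], 0],
    [[0, 0, 0], [0, 0, 0.05], 1],
    [[0, 0, 0], [0, 0, 0.05], 1],
    [[0, 0, 0], [0, 0, 0.05], 1],
    [[0, 0, 0], [0, 0, 0.05], 1],
    [[0, 0, 0], [0, 0, 0.05], 1]
  ],
  "squeeze": 40
}}

```text
time: 14.75
eef_pos: [0.5028, -0.2965, 0.0474]
orientation: [-3.14, 0.001, -2.741]
contact_force: [1.0, 0.4, 5.3]
opening: 0.0578
```

>>> {"method": "drive_tool", "body": {
  "moves": [
    [[0, 0, 0], [0, 0, -0.05], 1],
    [[0, 0, 0], [0, 0, -0.2], 1],
    [[0, 0, 0], [0, 0, -0.4], 1],
    [[0, 0, 0], [0, 0, -0.6], 1],
    [[0, 0, 0], [0, 0, -0.8], 1],
    [[0, 0, 0], [0, 0, -1], 1],
    [[0, 0, 0], [0, 0, -1], 1],
    [[0, 0, 0], [0, 0, -1], 1]
  ]
}}

```text
time: 15.55
eef_pos: [0.5013, -0.2959, 0.1455]
orientation: [3.14, -0.0, -2.742]
contact_force: [-0.9, 0.1, -1.1]
opening: 0.0581
```

```bash
python3 -c "
from h import *
plan(tw(0,.032),.18,YAW+np.pi)
from station import capture
c=capture('side')
cv2.imwrite('pics/b5.png',cv2.resize(c['pixels'][120:330,240:440],None,fx=2.8,fy=2.8))
"
```

```text
t 15.55 pos [ 0.5013 -0.2959  0.1455] open 0.0581 F [-0.9  0.1 -1.1] q6 [-0.26  0.66]
turn [ 0.003 -0.001  0.464] shift [-1.02   2.496 -0.342]
```

View pics/b5.png

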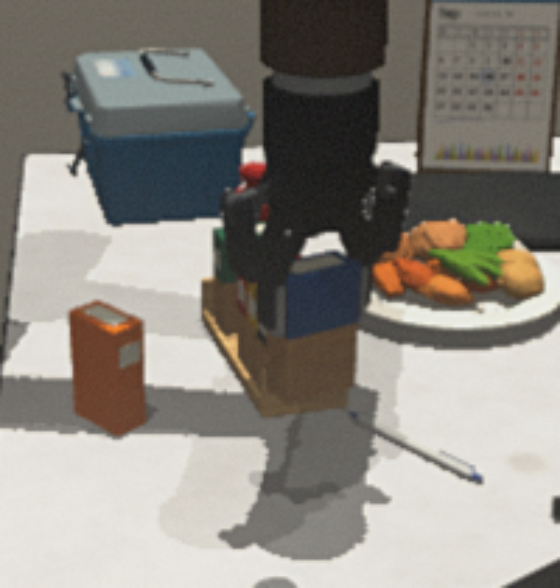

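Blue is gripped and hangs upright, clear of the desk.

>>> {"method": "drive_tool", "body": {
  "moves": [
    [[0, 0, 0], [0, 0, -0.2], 1],
    [[0, 0, 0.1], [-0.05, 0.1, -0.4], 1],
    [[0, 0, 0.2], [-0.1, 0.3, -0.45], 1],
    [[0, 0, 0.3], [-0.2, 0.5, -0.45], 1],
    [[0, 0, 0.46], [-0.3, 0.7, -0.45], 1],
    [[0, 0, 0.46], [-0.4, 0.9, -0.45], 1],
    [[0, 0, 0.46], [-0.4, 1, -0.45], 1],
    [[0, 0, 0.46], [-0.4, 1, -0.45], 1]
  ]
}}

```text
time: 16.4
eef_pos: [0.4987, -0.1876, 0.1901]
orientation: [3.14, -0.003, -2.97]
contact_force: [0.1, -0.5, -1.3]
opening: 0.0574
```

```bash
python3 -c "
from h import *
plan(tw(0,.032),.19,YAW+np.pi)"
```

```text
t 16.4 pos [ 0.4987 -0.1876  0.1901] open 0.0574 F [ 0.1 -0.5 -1.3] q6 [-0.06  0.23]
turn [ 0.002 -0.006  0.008] shift [-0.271  1.591  0.002]
```

>>> {"method": "drive_tool", "body": {
  "moves": [
    [[0, 0, 0], [0, 0.2, 0], 1],
    [[0, 0, 0], [-0.05, 0.45, 0], 1],
    [[0, 0, 0], [-0.1, 0.75, 0], 1],
    [[0, 0, 0], [-0.15, 1, 0], 1],
    [[0, 0, 0], [-0.2, 1, 0], 1],
    [[0, 0, 0], [-0.27, 1, 0], 1],
    [[0, 0, 0], [-0.27, 1, 0], 1],
    [[0, 0, 0], [-0.27, 1, 0], 1]
  ]
}}

```text
time: 17.2
eef_pos: [0.5095, -0.0864, 0.1909]
orientation: [3.142, -0.001, -2.973]
contact_force: [-0.9, -0.1, -0.1]
opening: 0.0576
```

>>> {"method": "drive_tool", "body": {
  "moves": [
    [[0, 0, 0], [0, 0.15, 0], 1],
    [[0, 0, 0], [0, 0.3, 0], 1],
    [[0, 0, 0], [0, 0.45, 0], 1],
    [[0, 0, 0], [0, 0.55, 0], 1],
    [[0, 0, 0], [0, 0.59, 0], 1],
    [[0, 0, 0], [0, 0.59, 0], 1],
    [[0, 0, 0], [0, 0.59, 0], 1],
    [[0, 0, 0], [0, 0.59, 0], 1]
  ]
}}

```text
time: 18.0
eef_pos: [0.4995, -0.0278, 0.1913]
orientation: [-3.142, -0.0, -2.972]
contact_force: [-0.1, 0.6, -2.3]
opening: 0.0576
```

```bash
python3 -c "
from h import *
plan(tw(0,.032),.052,YAW+np.pi)
from station import capture
for n in ('side','top'):
  c=capture(n)
  cv2.imwrite('pics/b6%s.png'%n,cv2.resize(c['pixels'][120:330,240:440] if n=='side' else c['pixels'][170:280,210:420] ,None,fx=2.8,fy=2.8))
  w=world(c)
  a=np.array([[np.cos(YAW),np.sin(YAW)],[-np.sin(YAW),np.cos(YAW)]])
  q=(w[...,:2]-T)@a.T;m=cols(c['pixels'])['blue']&(w[...,2]>.17)&(w[...,2]<.26)&(abs(q).max(-1)<.1)
  print(n,m.sum(),np.percentile(np.dstack([q,w[...,2]])[m],[3,97],axis=0).round(4))
"
```

```text
t 18.0 pos [ 0.4995 -0.0278  0.1913] open 0.0576 F [-0.1  0.6 -2.3] q6 [ 0.27 -0.1 ]
turn [-0.    -0.     0.004] shift [0.011 0.017 1.393]
side 387 [[-0.0267  0.0136  0.1987]
 [ 0.0256  0.0215  0.2395]]
top 17 [[-0.0384  0.0153  0.206 ]
 [-0.0269  0.045   0.2595]]
```

View pics/b6side.png

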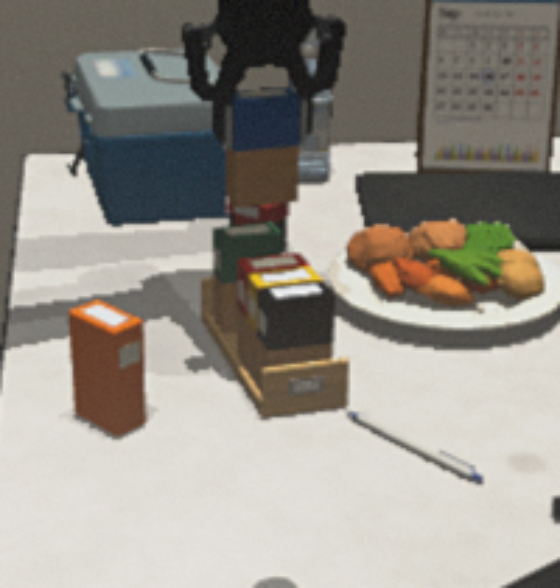

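View pics/b6top.png

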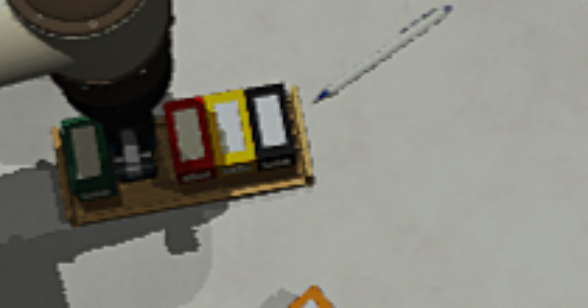

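```bash
python3 -c "
from h import *
from station import capture
c=capture('side');w=world(c)
a=np.array([[np.cos(YAW),np.sin(YAW)],[-np.sin(YAW),np.cos(YAW)]])
q=(w[...,:2]-T)@a.T;z=w[...,2]
m=(z>.15)&(z<.235)&(abs(q[...,0])<.022)&(q[...,1]>.005)&(q[...,1]<.03)
e=np.c_[q[m],z[m]];A=np.c_[e[:,0],e[:,2]-.19,np.ones(len(e))]
print(len(e),np.linalg.lstsq(A,e[:,1],rcond=None)[0])
"
```

```text
597 [ 0.0247548  -0.01158338  0.01782024]
```

Both views show blue hanging centred and level over the gap between green and red. The fit gives a tilt of about 0.01 rad and roughly 6–9 mm clearance each side. Lowering.

>>> {"method": "drive_tool", "body": {
  "moves": [
    [[0, 0, 0], [0, 0, 0.15], 1],
    [[0, 0, 0], [0, 0, 0.3], 1],
    [[0, 0, 0], [0, 0, 0.45], 1],
    [[0, 0, 0], [0, 0, 0.6], 1],
    [[0, 0, 0], [0, 0, 0.75], 1],
    [[0, 0, 0], [0, 0, 0.9], 1],
    [[0, 0, 0], [0, 0, 1], 1],
    [[0, 0, 0], [0, 0, 1], 1]
  ]
}}

```text
time: 18.95
eef_pos: [0.4986, -0.0276, 0.09]
orientation: [-3.141, -0.003, -2.971]
contact_force: [0.8, 0.1, -0.9]
opening: 0.0573
```

```bash
python3 -c "
from h import *
plan(tw(0,.032),.052,YAW+np.pi)
from station import capture
for n in ('side',):
  c=capture(n)
  cv2.imwrite('pics/b7%s.png'%n,cv2.resize(c['pixels'][120:330,240:440] ,None,fx=2.8,fy=2.8))
"
```

```text
t 18.95 pos [ 0.4986 -0.0276  0.09  ] open 0.0573 F [ 0.8  0.1 -0.9] q6 [ 0.27 -0.1 ]
turn [-0.    -0.006  0.004] shift [0.001 0.015 0.38 ]
```

View pics/b7side.png

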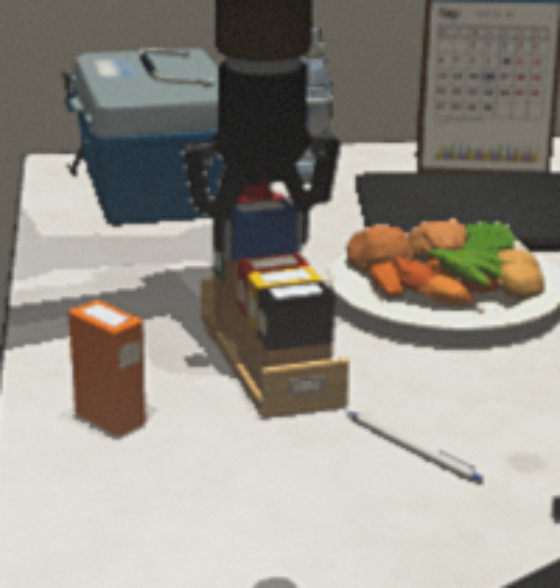

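Blue is entering the gap without touching anything (0.9 N, which is its own weight). Continuing to the floor.

>>> {"method": "drive_tool", "body": {
  "moves": [
    [[0, 0, 0], [0, 0, 0.06], 1],
    [[0, 0, 0], [0, 0, 0.12], 1],
    [[0, 0, 0], [0, 0, 0.18], 1],
    [[0, 0, 0], [0, 0, 0.24], 1],
    [[0, 0, 0], [0, 0, 0.29], 1],
    [[0, 0, 0], [0, 0, 0.33], 1],
    [[0, 0, 0], [0, 0, 0.35], 1],
    [[0, 0, 0], [0, 0, 0.35], 1]
  ]
}}

```text
time: 19.8
eef_pos: [0.4994, -0.0274, 0.056]
orientation: [-3.142, -0.001, -2.971]
contact_force: [-0.1, -0.3, -0.8]
opening: 0.0577
```

>>> {"method": "drive_tool", "body": {
  "moves": [
    [[0, 0, 0], [0, 0, 0.01], 1],
    [[0, 0, 0], [0, 0, 0.015], 1],
    [[0, 0, 0], [0, 0, 0.02], 1],
    [[0, 0, 0], [0, 0, 0.025], 1],
    [[0, 0, 0], [0, 0, 0.03], 1],
    [[0, 0, 0], [0, 0, 0.03], 1],
    [[0, 0, 0], [0, 0, 0.03], 1],
    [[0, 0, 0], [0, 0, 0.03], 1]
  ]
}}

```text
time: 20.6
eef_pos: [0.4995, -0.0273, 0.0533]
orientation: [-3.142, -0.0, -2.971]
contact_force: [-0.8, -0.0, -1.0]
opening: 0.0582
```

>>> {"method": "drive_tool", "body": {
  "moves": [
    [[0, 0, 0], [0, 0, 0.005], 1],
    [[0, 0, 0], [0, 0, 0.01], 1],
    [[0, 0, 0], [0, 0, 0.015], 1],
    [[0, 0, 0], [0, 0, 0.02], 1],
    [[0, 0, 0], [0, 0, 0.02], 1],
    [[0, 0, 0], [0, 0, 0.02], 1],
    [[0, 0, 0], [0, 0, 0.02], 1],
    [[0, 0, 0], [0, 0, 0.02], 1]
  ]
}}

```text
time: 21.4
eef_pos: [0.4996, -0.0273, 0.0523]
orientation: [-3.141, 0.0, -2.971]
contact_force: [-2.9, 0.9, 6.6]
opening: 0.0571
```

Floor contact: the force is now +6.6 N upward. Releasing and retreating straight up.

>>> {"method": "drive_tool", "body": {
  "moves": [
    [[0, 0, 0], [0, 0, 0], 0.1],
    [[0, 0, 0], [0, 0, 0], -0.5],
    [[0, 0, 0], [0, 0, 0], -1],
    [[0, 0, 0], [0, 0, 0], -1],
    [[0, 0, 0], [0, 0, 0], -1],
    [[0, 0, 0], [0, 0, -0.1], -1],
    [[0, 0, 0], [0, 0, -0.25], -1],
    [[0, 0, 0], [0, 0, -0.4], -1]
  ]
}}

```text
time: 22.2
eef_pos: [0.4995, -0.0274, 0.0922]
orientation: [-3.141, -0.0, -2.971]
contact_force: [0.6, 0.3, 0.3]
opening: 0.0853
```

>>> {"method": "drive_tool", "body": {
  "moves": [
    [[0, 0, 0], [0, 0, -0.2], -1],
    [[0, 0, 0], [0, 0, -0.4], -1],
    [[0, 0, 0], [0, 0, -0.6], -1],
    [[0, 0, 0], [0, 0, -0.8], -1],
    [[0, 0, 0], [0, 0, -1], -1],
    [[0, 0, 0], [0, 0, -1], -1],
    [[0, 0, 0], [0, 0, -1], -1],
    [[0, 0, 0], [0, 0, -1], -1]
  ]
}}

```text
time: 23.0
eef_pos: [0.4987, -0.0274, 0.1906]
orientation: [3.141, -0.002, -2.971]
contact_force: [-1.2, 0.1, -0.6]
opening: 0.0854
```

>>> {"method": "drive_tool", "body": {
  "moves": [
    [[0, 0, 0], [0.3, 0.3, 0], -1],
    [[0, 0, 0], [0.6, 0.6, 0], -1],
    [[0, 0, 0], [0.9, 0.9, 0], -1],
    [[0, 0, 0], [1, 1, 0], -1],
    [[0, 0, 0], [1, 1, 0], -1],
    [[0, 0, 0], [1, 1, 0], -1],
    [[0, 0, 0], [1, 1, 0], -1],
    [[0, 0, 0], [1, 1, 0], -1]
  ]
}}

```text
time: 23.8
eef_pos: [0.3845, 0.0539, 0.191]
orientation: [-3.141, -0.001, -2.972]
contact_force: [-0.2, 0.0, -0.8]
opening: 0.0856
```

```bash
python3 -c "
from h import *
plan(tw(0,.032),.052,YAW+np.pi)
from station import capture
for n in ('side','top'):
  c=capture(n)
  cv2.imwrite('pics/b8%s.png'%n,cv2.resize(c['pixels'][120:330,240:440] if n=='side' else c['pixels'][170:280,120:420] ,None,fx=2.5,fy=2.5))
  print(n)
  for k,v in boxes(c,T,YAW).items():print(k,v)
"
```

```text
t 23.8 pos [0.3845 0.0539 0.191 ] open 0.0856 F [-0.2  0.  -0.8] q6 [ 0.56 -0.39]
turn [-0.001 -0.002  0.002] shift [-0.986 -0.981  1.389]
side
green (np.int64(39), [[-0.0276, 0.0544], [0.0259, 0.0802]], [-0.0009, 0.0673])
red (np.int64(46), [[-0.0284, -0.0194], [0.0259, 0.0087]], [-0.0012, -0.0053])
yellow (np.int64(55), [[-0.0278, -0.0584], [0.0255, -0.0246]], [-0.0011, -0.0415])
blue (np.int64(48), [[-0.0273, 0.017], [0.026, 0.048]], [-0.0007, 0.0325])
black (np.int64(171), [[-0.0289, -0.088], [0.0264, 0.0627]], [-0.0013, -0.0127])
top
green (np.int64(233), [[-0.0279, 0.056], [0.0278, 0.087]], [-0.0, 0.0715])
red (np.int64(216), [[-0.0281, -0.0225], [0.0285, 0.0069]], [0.0002, -0.0078])
yellow (np.int64(211), [[-0.0269, -0.055], [0.0284, -0.0245]], [0.0007, -0.0397])
blue (np.int64(257), [[-0.0273, -0.0584], [0.029, 0.0458]], [0.0008, -0.0063])
black (np.int64(326), [[-0.0288, -0.0864], [0.0272, 0.077]], [-0.0008, -0.0047])
```

View pics/b8side.png

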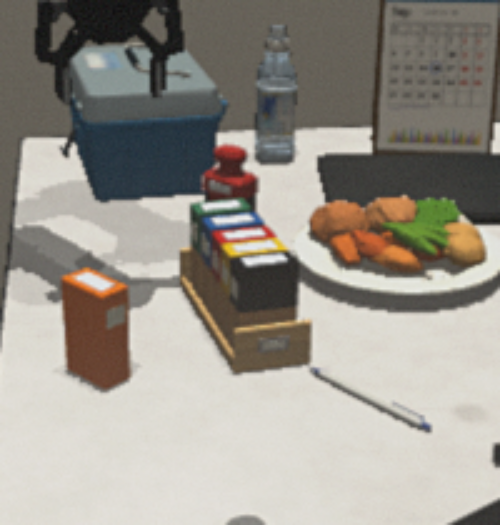

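View pics/b8top.png

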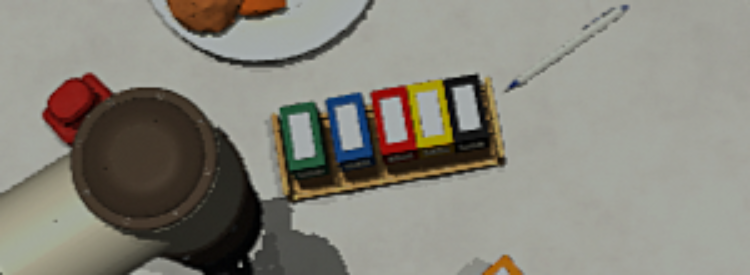

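All five boxes stand upright in the tray in the order green, blue, red, yellow, black, with blue's top level with the others. The gripper is clear, so I'm handing the job in.

```bash
python3 -c "
from station import finish_job
print(finish_job())"
```

```text
the job is handed in; nothing more can be done
None
```

The blue box is filed directly to the right of the green one, and I handed the job in at about 24 s.

- **Opening the gap:** I gripped green and slid it about 24 mm left. I then slid red, pushing yellow and black along, about 22 mm right, all on the tray floor. That left a gap of about 48 mm.
- **Filing blue:** I lifted it, turned it to the tray's angle and lowered it until the wrist force switched to +6.6 N upward at floor contact. Then I released it and drew the gripper clear.
- **Final pictures:** Both views show the five boxes upright, left to right green, blue, red, yellow, black. Blue is at tray y ≈ +32 mm, with roughly 8 mm free on each side. The highest wrist force I read was about 12 N.
- **Other items:** The orange look-alike and the stamp were not touched and show in place in the pictures. I did not take a final picture of the stapler; the arm never went near it.
- **Disagreements:**
  - The two cameras differ by 2–4 mm on green and red, probably because the side view is partly blocked.
  - The automatic top-view numbers for blue and black were distorted by colour mix-ups, so I relied on the pictures and the side view for those two.

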